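Load a counting chamber under the spring clip of a viewing stage

TASK

Load the counting-chamber carrier into the viewing stage. With one fingertip press the clip's thumb paddle down and keep it down, so that the nose is raised clear, while the other fingertip pushes the carrier's upright tab forward, beneath the nose, until the carrier is home against the end stop; then let the paddle come up so that the nose drops into the carrier's notch. Nothing is to be gripped, pinched or lifted, do not shove the carrier hard, and leave the other things on the table where they are.

Things in the scene. Friction and masses are not known exactly. Their poses are not given: they have to be found in the camera images.
- stage: black viewing stage, a fixed plate 168 x 118 mm, deck 20 mm above the table. Origin: at table height, under the middle of the carrier when that is home. +x is the direction the carrier is pushed, +y (left of the push) the clip's side, z up. The plate spans x -109 to +59, y -40 to +78 mm
- stop (a point): middle of the end stop's face, at stage x = +43 mm, 26 mm above the table. Two dark rails lead to it along x (x -85 to +55 mm, inner faces at y = -24 and +24 mm, tops 32.5 mm above the table); their inward lips, 41 mm apart, keep the carrier down
- carrier: flat aluminium carrier 86 (x) x 46 (y) x 8 mm, 120 g, with a glass chamber let in, on the deck between the rails. Origin: centre of its underside; axes as the stage's. Home: origin at stage x = 0, front face on the stop. It starts 20 to 32 mm short of home, just before the nose. A notch 11 mm long, 4 mm deep lies in its left rim at x = +30 mm
- tab (a point): middle of the rear face of the carrier's upright tab, at carrier x = -43 mm, 24 mm above the carrier's underside: push here toward the stage's +x. The tab stands at the carrier's rear end, 4 mm thick, 32 mm wide (24 mm near the top), its top 52 mm above the table
- clip (a joint): angle of the steel spring clip, rad: 0 sprung shut, 0.5 paddle fully down. Shut, its nose stands 2 mm above the deck and blocks the carrier; above 0.33 it clears it; about 0.10 with the nose in the notch, 0.31 with it on the carrier's top. It always springs back; pressing takes about 2 N to begin, 5 N fully down. Hinge pin along stage x at y = 40 mm, 35 mm above the table
- thumb (a point): middle of the top of the clip's thumb paddle, a steel plate at stage x -98 to -41 mm, y 42 to 74 mm. Shut, it slopes up away from the guide, this point 48 mm and its outer edge 54 mm above the table; fully down it is level, top 36 mm above the table, so one fingertip can hold it and slide along it in x while the other, at the same height and about 62 mm away in y, pushes the tab
- nose (a point): underside of the clip's down-turned lip (5 mm long in x, 7 mm wide), at stage x = +30 mm, y = 18.5 mm when shut, over the carrier's left rim
- bath_lid: large blue domed lid of the bath, 332 mm across, 72 mm high with its black knob, lying on the table at the right; origin at the centre of its underside; leave alone
- vial_rack: white rack with capped vials, 58 x 150 x 44 mm, at the left; origin at the centre of its underside; leave alone
- bench_timer: small white timer with a display, 42 x 66 x 50 mm, beyond the stage at the right; origin at the centre of its underside; leave alone
- note_pad: spiral note pad, 108 x 70 x 10 mm, at the left; origin at the centre of its underside; leave alone
- marker: marker pen, 131 mm long, 12 mm thick, lying right of the stage; origin at the centre of its underside; leave alone
- oil_vial: glass vial with a white cap, 28 mm across, 57 mm tall, beyond the stage; origin at the centre of its underside; leave alone
- cryovial: small capped vial, 14 mm across, 47 mm tall, standing beyond the stage; origin at the centre of its underside; leave alone
- forceps: curved steel forceps, 131 mm long, 8 mm high, lying near the stage; origin at the centre of its underside; leave alone
Not all that is in view belongs to the job. What is shaped like the carrier but orange is not meant.

How it is judged:
By the outcome, as a careful person would: the job done as asked, in the order asked, and still so for the second after the job is handed in, with the robot touching nothing.
It also fails if it takes over 38 s, if anything falls off the work surface, if the arm or the gripper's body presses on something with over 40 N, if the wrist force passes 120 N, or if a joint passes its speed limit or range.

ROBOT

A 7-joint arm with a two-finger parallel gripper is mounted at the origin on a cart in front of the work surface, level with it; the furniture and walls round the work are solid. World frame = base frame: x ahead of the robot, y to its left, z up, the work surface at z = 0. Lengths are in m, angles in rad, forces in N, time in s.
With the tool pointing down it reaches from about 0.4 to 0.9 m from the base axis. Payload 5.5 kg.
Tool frame: the origin (TCP) lies midway between the tips of the shut fingers; the grasp point (between the pads) lies 19 mm behind it (manip.grip_depth is the distance from the TCP to the grasp point, in m); z points along the fingers, y is the line along which they close (so a half turn about z gives the same grasp; the last joint's range is limited). The gripper opens to 92 mm and grips with 3 to 60 N. Pads are 19 mm wide; open, the fingers measure 130 mm over their backs; the gripper's body (75 mm by 190 mm) begins 47 mm behind the grasp point.
Start: joints at [1.467, 0.501, -0.427, 1.55, 0.221, 1.138, -0.21], TCP at [0.233, -0.607, 0.227] pointing down, gripper open.
Joint ranges: [-2.88, 2.88], [-0.31, 2.03], [-1.54, 1.56], [0.2, 2.42], [-1.41, 4.55], [0.19, 2.02], [-2.57, 2.57]. Speed limits (rad/s): [2.57, 2.57, 3.14, 3.14, 3.14, 3.14, 3.14].

INTERFACE

Orientations are given as a unit quaternion [x, y, z, w].
In Python, from bench import manip, effector, viewer gives the robot as it stands. Calls block until the motion is done:
- manip.move_pose(position, orientation): joint-space move of the TCP to a pose.
- manip.servo_line(position, ori=None, vel=0.15): straight line of the TCP; ori=None keeps the orientation; vel is the mean speed in m/s.
- manip.movej(angles): joint-space move.
- effector.open_jaws() and effector.close(f_grip=None): open the fingers fully, or close them until they stop; f_grip is the grip in N (None keeps the last).
- manip.sleep(seconds).
- manip.solve_ik(position, orientation): joint angles nearest the present ones, or None.
- viewer.get_image(name): name is "scene" or "top"; returns the picture (384x512x3 uint8, red, green, blue); there is no depth.
- viewer.get_calibration(name): a dict with "vfov" (degrees; the focal length in pixels is half the picture's height over the tangent of half this angle, whatever the lens; pixels are square), "cx", "cy" (the principal point, pixels), "eye" and "attitude" of the camera in the world. Camera axes: x right, y down, z forward; pixel columns grow to the right and rows downward; lengths in m; the calibration is good to about 2 mm. A picture is of the moment at which its call begins. get_calibration takes no time and is no camera call.
A pose or a line that the arm cannot do raises manip.PlanningError and nothing moves.
- manip.hand_in(): hands the job in; it is judged then, once.
Readings, each from a call of its own:
- manip.current_clock(): time.
- manip.current_q(): joint angles.
- manip.current_joint_velocities(): joint speeds.
- manip.current_tau(): joint torques, N m.
- manip.current_tool_pos(): TCP position.
- manip.current_tcp_rot(): TCP orientation.
- manip.current_force(): force on the tool from outside, world axes, zero at the start.
- manip.current_wrist_torque(): the same for the moment, N m.
- manip.current_finger_gap(): finger opening in m.
- manip.current_gripper_force(): force on a finger pad.
Only numpy, scipy, OpenCV 4.12 (cv2) and the standard library are available. Lean on these libraries where they do the work, as an engineer would, in place of code of your own. Each camera call takes 0.05 s, during which the arm holds its last target. There are 200 camera calls.

## Working session

There is one attempt and no reset: what is moved stays moved. The work goes in short steps, each a Python script; the robot and the scene stay as the last script left them, time stands still between calls to the robot, and variables do not carry over. Pictures are saved under pics/ and viewed, at most 10 in all, crops included, and the job is handed in when it is done.

```bash
ls; mkdir -p pics; python3 - <<'E'
from bench import manip, effector, viewer
import cv2
for n in("scene","top"):
    im=viewer.get_image(n); cv2.imwrite(f"pics/{n}0.png",im[:,:,::-1])
    print(n,viewer.get_calibration(n))
    
print(manip.current_clock(),manip.current_tool_pos(),manip.current_tcp_rot(),manip.current_finger_gap())
E
python3 -c "
import cv2
for n in('scene','top'):
    im=cv2.imread(f'pics/{n}0.png');cv2.imwrite(f'pics/{n}0b.png',cv2.resize(im,(800,600),interpolation=cv2.INTER_CUBIC))"
```

```text
pics
scene {'vfov': 43.93109909360095, 'cx': 256.59137867707506, 'cy': 193.0745216677144, 'eye': array([-0.15479518,  0.83441333,  0.8683962 ]), 'attitude': array([-0.28943272,  0.84430461, -0.42219339,  0.1585281 ])}
top {'vfov': 44.55486046784785, 'cx': 253.25396764991336, 'cy': 187.4581319102482, 'eye': array([ 0.25187177, -0.00719707,  1.47773691]), 'attitude': array([ 0.73100603, -0.67425587,  0.07293642, -0.07542867])}
0.1 [ 0.23283036 -0.60619817  0.22579411] [ 9.83226166e-01  1.82388392e-01 -1.24841912e-04 -8.74246976e-04] 0.09158471320771865
```

View pics/top0b.png

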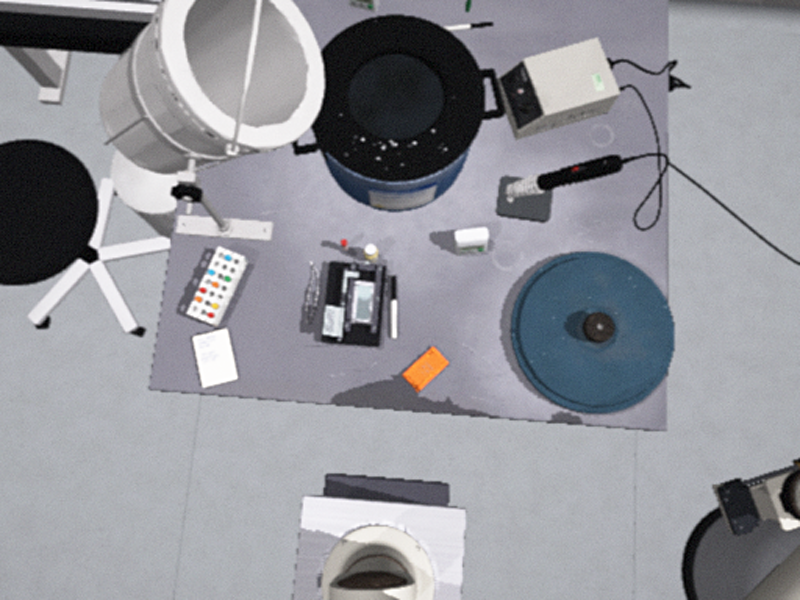

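View pics/scene0b.png

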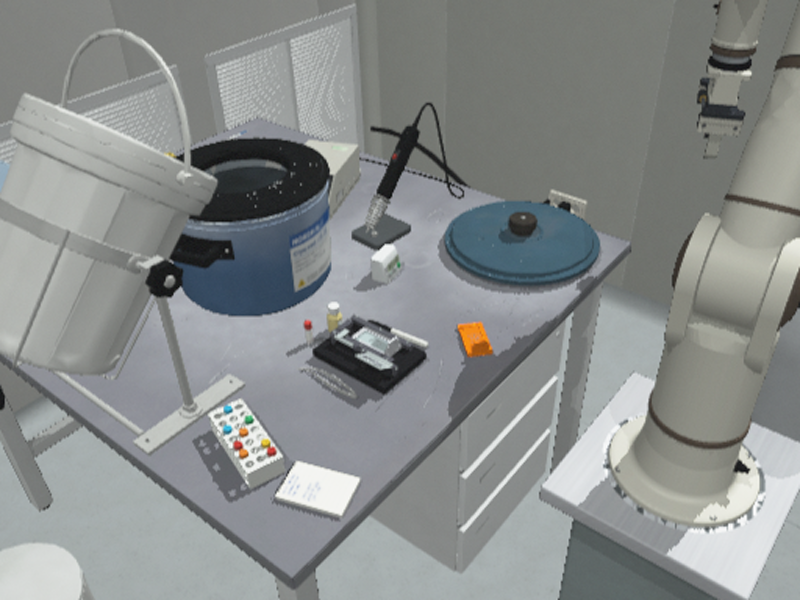

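The top view shows the black stage at about (352,305) of the 800x600 picture. The clip paddle is at (333,320) on its left, the carrier glass at (363,302), and the push direction is up the picture. Next I'll enlarge the stage in both views.

```bash
cat > h.py <<'E'
import numpy as np, cv2
from scipy.spatial.transform import Rotation as R
from bench import manip, effector, viewer
def cal(n):
    c=viewer.get_calibration(n); return 192/np.tan(np.radians(c['vfov'])/2),c['cx'],c['cy'],np.array(c['eye']),R.from_quat(c['attitude']).as_matrix()
def ray(n,uv,z):
    f,cx,cy,e,M=cal(n); uv=np.atleast_2d(uv).astype(float)
    d=np.c_[(uv[:,0]-cx)/f,(uv[:,1]-cy)/f,np.ones(len(uv))]@M.T
    return e+d*((z-e[2])/d[:,2])[:,None]
def proj(n,p):
    f,cx,cy,e,M=cal(n); q=(np.atleast_2d(p)-e)@M
    return np.c_[q[:,0]/q[:,2]*f+cx,q[:,1]/q[:,2]*f+cy]
E
python3 - <<'E'
from h import *
t=cv2.imread('pics/top0.png'); s=cv2.imread('pics/scene0.png')
a=cv2.resize(t[155:230,185:275],None,fx=6.6,fy=6.6,interpolation=cv2.INTER_CUBIC)
b=cv2.resize(s[185:260,190:280],None,fx=6.6,fy=6.6,interpolation=cv2.INTER_CUBIC)
cv2.imwrite('pics/ca.png',a);cv2.imwrite('pics/cb.png',b)
g=t.max(2); m=(g<60).astype(np.uint8); m[:155]=0;m[230:]=0;m[:,:185]=0;m[:,275:]=0
m=cv2.morphologyEx(m,cv2.MORPH_CLOSE,np.ones((13,13)))
c=max(cv2.findContours(m,0,2)[0],key=cv2.contourArea)
r=cv2.minAreaRect(c);print(r);p=cv2.boxPoints(r)
P=ray('top',p,.02);print(P,np.linalg.norm(np.diff(P,axis=0),axis=1))
E
```

```text
((229.5594024658203, 194.90594482421875), (43.682132720947266, 51.443424224853516), 5.710593223571777)
[[0.45159609 0.15257717 0.02      ]
 [0.61771558 0.15300796 0.02      ]
 [0.61474122 0.01285762 0.02      ]
 [0.44893731 0.01564887 0.02      ]] [0.16612006 0.1401819  0.1658274 ]
```

View pics/ca.png

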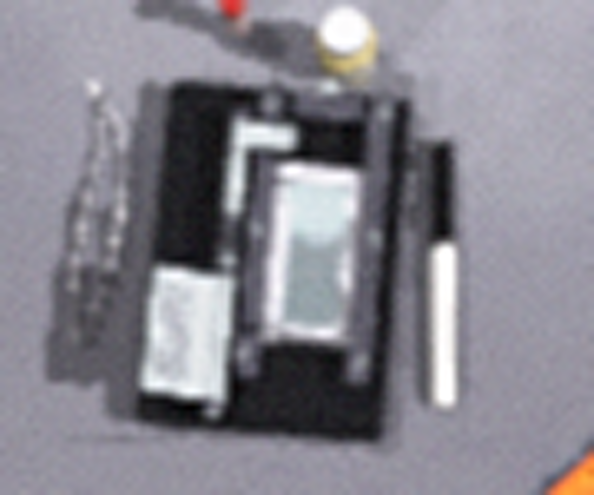

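View pics/cb.png

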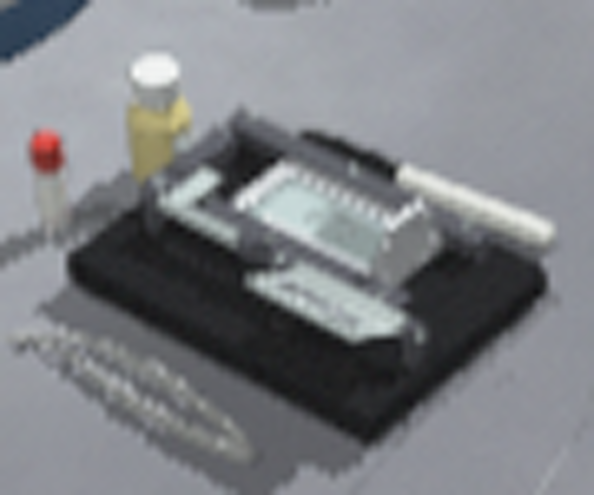

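The top crop shows the deck corners at (170,85), (408,95), (382,440) and (137,425), with the paddle at (187,332). In the scene crop the corners are at (70,258), (365,440) and (545,285), and the tab is at (405,235). I'll fit the pose from these corners and overlay predictions to check it.

```bash
python3 - <<'E'
from h import *
from scipy.optimize import least_squares
T=np.array([[170,85],[408,95],[382,440],[137,425]])/6.6-.42+[185,155]
S=np.array([[70,258],[365,432],[547,278]])/6.6-.42+[190,185]
top=ray('top',T,.02); sc=ray('scene',S,.02)
print(top.round(4),np.linalg.norm(np.diff(top,axis=0),axis=1)); print(sc.round(4),np.linalg.norm(np.diff(sc,axis=0),axis=1))
c=np.array([[59,78],[59,-40],[-109,-40],[-109,78]])/1e3
def fit(m,w):
    f=lambda v:(np.c_[np.cos(v[2])*m[:,0]-np.sin(v[2])*m[:,1]+v[0],np.sin(v[2])*m[:,0]+np.cos(v[2])*m[:,1]+v[1]]-w[:,:2]).ravel()
    r=least_squares(f,[.55,.05,0]);print(r.x,np.abs(r.fun).max());return r.x
a=fit(c,top); b=fit(c[[0,3,2]],sc); v=fit(np.r_[c,c[[0,3,2]]],np.r_[top,sc])
np.save('stage.npy',v)
W=lambda p:np.c_[np.array(p)[:,:2]/1e3@np.array([[np.cos(v[2]),np.sin(v[2])],[-np.sin(v[2]),np.cos(v[2])]])+v[:2],np.array(p)[:,2]/1e3]
pts={(0,255,0):[[59,78,20],[59,-40,20],[-109,-40,20],[-109,78,20]],(0,0,255):[[-98,42,36+6],[-41,42,42],[-41,74,54],[-98,74,54]],(255,0,0):[[55,24,32.5],[-85,24,32.5],[-85,-24,32.5],[55,-24,32.5]],(255,0,255):[[-43-26,-12,52],[-43-26,12,52],[43-26,23,28],[43-26,-23,28]]}
for n,o in(('top',(185,155)),('scene',(190,185))):
    im=cv2.imread(f'pics/{n}0.png')[o[1]:o[1]+75,o[0]:o[0]+90]
    im=cv2.resize(im,None,fx=6.6,fy=6.6,interpolation=cv2.INTER_CUBIC)
    for k,p in pts.items():
        q=((proj(n,W(p))-o+.42)*6.6).astype(int)
        cv2.polylines(im,[q],True,k,1)
    cv2.imwrite(f'pics/ov_{n}.png',im)
cv2.imwrite('pics/ov.png',cv2.resize(np.hstack([cv2.imread('pics/ov_top.png'),cv2.imread('pics/ov_scene.png')]),(1188*2//3,495*2//3)))
E
```

```text
[[0.6166 0.1531 0.02  ]
 [0.6211 0.0373 0.02  ]
 [0.4518 0.0356 0.02  ]
 [0.4496 0.1522 0.02  ]] [0.11579733 0.16924348 0.1165701 ]
[[0.614  0.1517 0.02  ]
 [0.4472 0.1585 0.02  ]
 [0.446  0.0415 0.02  ]] [0.16695093 0.1169857 ]
[0.56005725 0.07590814 0.0146863 ] 0.001708106162556955
[ 0.55418916  0.07693567 -0.03117062] 0.0020498686140442146
[ 0.55781819  0.07671138 -0.00341027] 0.00443271987487822
```

View pics/ov_top.png

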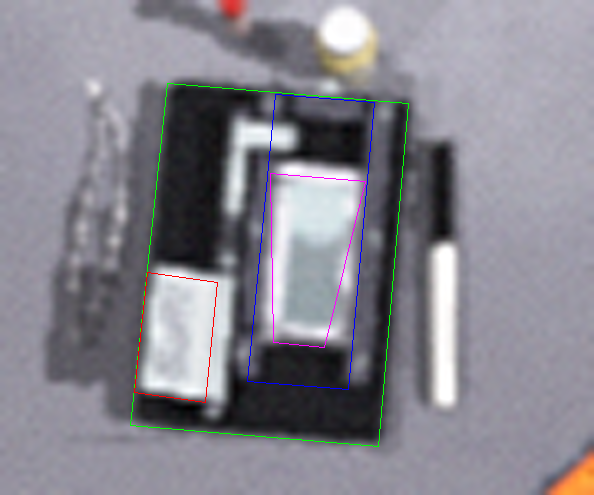

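View pics/ov_scene.png

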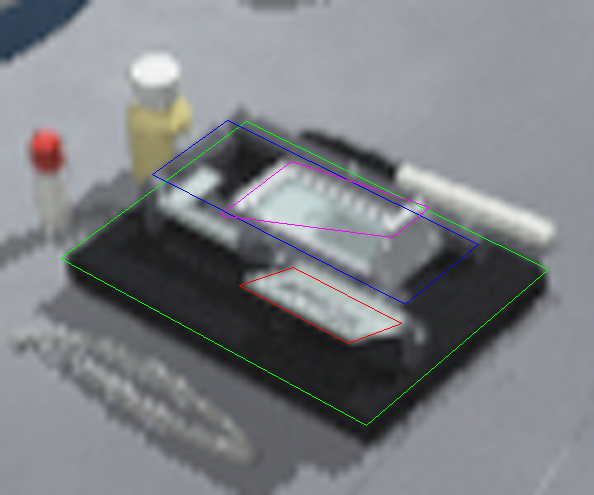

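```bash
timeout 60 python3 - <<'E'
from h import *
import threading,time
print(manip.current_clock(),manip.current_finger_gap())
th=threading.Thread(target=lambda:effector.close(3),daemon=True);th.start()
t=time.time()
for i in range(8):
    print(round(time.time()-t,3),manip.current_clock(),manip.current_finger_gap(),th.is_alive()); time.sleep(.03)
th.join(); print(manip.current_clock(),manip.current_finger_gap(),manip.current_tool_pos())
E
```

```text
0.1 0.09158471320771865
0.0 1.5333 0.0008166794765445878 False
1.778 1.5333 0.0008166794765445878 False
1.811 1.5333 0.0008166794765445878 False
1.844 1.5333 0.0008166794765445878 False
1.877 1.5333 0.0008166794765445878 False
1.91 1.5333 0.0008166794765445878 False
1.944 1.5333 0.0008166794765445878 False
1.976 1.5333 0.0008166794765445878 False
1.5333 0.0008166794765445878 [ 0.2331488  -0.60672717  0.22672467]
```

```bash
python3 - <<'E'
from h import *
t=cv2.imread('pics/top0.png'); s=cv2.imread('pics/scene0.png')
for n,im,b in(('top',t,(190,160,246,220)),('scene',s,(205,200,262,250))):
    g=im.min(2); m=(g>150).astype(np.uint8); k=np.zeros_like(m);k[b[1]:b[3],b[0]:b[2]]=1;m*=k
    N,L,st,ce=cv2.connectedComponentsWithStats(m,connectivity=4)
    for i in range(1,N):
        if st[i,4]>12:
            c=np.argwhere(L==i)[:,::-1].astype(np.float32); r=cv2.minAreaRect(c)
            print(n,st[i].tolist(),ce[i].round(1),'z48',ray(n,ce[i],.048)[0,:2].round(4),'z30',ray(n,ce[i],.030)[0,:2].round(4),np.round(r[1],1),round(r[2],1))
q=R.from_euler('xz',[np.pi,0]).as_quat()  # tool down, y_t = -y
y=R.from_quat(manip.current_tcp_rot()).as_matrix();print(y.round(2))
for yaw in(0,np.pi):
    qq=(R.from_euler('z',yaw)*R.from_euler('x',np.pi)).as_quat()
    print(yaw,manip.solve_ik([.46,.1,.22],qq))
E
```

```text
top [190, 160, 36, 26, 391] [201.1 167.7] z48 [0.6064 0.1788] z30 [0.6109 0.1811] [25. 35.] 90.0
top [233, 160, 13, 6, 45] [239.9 161.6] z48 [0.6363 0.059 ] z30 [0.6411 0.0599] [ 5. 12.] 90.0
top [219, 173, 11, 14, 52] [222.7 177.7] z48 [0.5799 0.1081] z30 [0.584  0.1096] [ 7.9 14.9] 41.6
top [225, 180, 15, 27, 295] [231.6 191.7] z48 [0.5375 0.0764] z30 [0.5411 0.0775] [13.2 25.9] 4.8
top [206, 196, 14, 20, 226] [212.9 205.1] z48 [0.4906 0.1301] z30 [0.4936 0.1318] [12.2 18.6] 5.7
scene [205, 200, 6, 12, 51] [206.7 205.3] z48 [0.6301 0.105 ] z30 [0.6473 0.089 ] [11.  5.] 90.0
scene [218, 200, 44, 26, 457] [242.1 209.2] z48 [0.5388 0.0586] z30 [0.554  0.0415] [25. 43.] 90.0
scene [214, 211, 12, 10, 37] [219.4 214.9] z48 [0.5723 0.1156] z30 [0.5883 0.0998] [12.1  7.2] 26.6
scene [229, 225, 22, 11, 115] [240.1 230.4] z48 [0.4853 0.1307] z30 [0.4993 0.1153] [21.6  6.6] 24.4
[[ 0.93  0.36  0.  ]
 [ 0.36 -0.93  0.  ]
 [ 0.   -0.   -1.  ]]
0 [ 0.67856387  0.32607505 -1.10792435  1.97812095  0.33888823  1.03954824
 -2.15489086]
3.141592653589793 [ 0.78969744  0.42382365 -1.28642176  1.97614092  0.46228461  1.08662493
  0.87209158]
```

```bash
cat >> h.py <<'E'
PSI=.010; O=np.array([.559,.075])
def ori(phi,yaw=0.):  # phi: left finger raised (rad)
    return (R.from_euler('z',PSI+yaw)*R.from_euler('x',phi)*R.from_euler('z',np.pi)*R.from_euler('x',np.pi)).as_quat()
def W(x,y,z):
    c,s=np.cos(PSI),np.sin(PSI); x,y=x/1e3,y/1e3
    return np.array([O[0]+c*x-s*y,O[1]+s*x+c*y,z/1e3])
def st():
    p=manip.current_tool_pos(); d=np.array(p[:2])-O; c,s=np.cos(PSI),np.sin(PSI)
    return np.r_[c*d[0]+s*d[1],-s*d[0]+c*d[1],p[2]]*1e3
E
python3 - <<'E'
from h import *
manip.move_pose(W(-100,45,170),ori(0))
print(manip.current_clock(),st(),manip.current_q(),manip.current_force(),R.from_quat(manip.current_tcp_rot()).as_matrix().round(3))
for ph in(.1,.25,.52): print(ph,manip.solve_ik(W(-84,43,35),ori(ph)))
for n in('scene','top'):
    im=viewer.get_image(n); cv2.imwrite(f'pics/{n}1.png',im[:,:,::-1])
    u=proj(n,W(-100,45,170))[0]; print(u)
    o=(u-[35,60]).astype(int); o=np.clip(o,0,None)
    cv2.imwrite(f'pics/{n}1c.png',cv2.resize(im[o[1]:o[1]+80,o[0]:o[0]+65,::-1],None,fx=6,fy=6,interpolation=cv2.INTER_CUBIC))
cv2.imwrite('pics/g1.png',np.hstack([cv2.imread('pics/scene1c.png'),cv2.imread('pics/top1c.png')]))
E
```

```text
4.225 [-99.53368203  44.0232658  169.9098133 ] [ 0.71369736  0.56182749 -1.29145704  2.01866716  0.63225135  1.04874362
  0.69781607] [-0.75935518  0.04179571 -0.57064082] [[-1.    -0.008 -0.   ]
 [-0.008  1.    -0.   ]
 [ 0.    -0.    -1.   ]]
0.1 [ 0.60780432  0.77131974 -1.05978242  2.08180029  0.84786325  0.78311779
  0.62386423]
0.25 [ 0.76029737  0.84007351 -1.12361056  2.09595376  0.79764384  0.71666516
  0.76420483]
0.52 [ 0.98675491  1.03052218 -1.20161836  2.08876493  0.69100589  0.6715829
  1.04255355]
[249.2560644 194.622201 ]
[212.29768988 209.18363157]
```

View pics/g1.png

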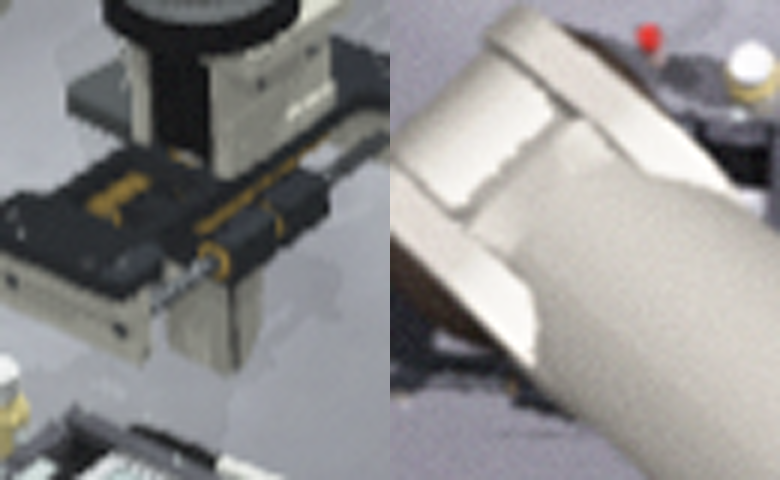

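```bash
python3 - <<'E'
from h import *
effector.open_jaws()
print(manip.current_clock(),manip.current_finger_gap(),st())
im=viewer.get_image('scene'); cv2.imwrite('pics/scene2.png',im[:,:,::-1])
for y in(-46,46,-65,65):
    print(y,[((proj('scene',W(-100+dx,45+y,170))[0]-[200,140])*7).astype(int).tolist() for dx in(-9.5,9.5)])
cv2.imwrite('pics/g2.png',cv2.resize(im[140:225,200:310,::-1],None,fx=7,fy=7,interpolation=cv2.INTER_CUBIC))
E
```

```text
5.7833 0.09186659206845312 [-99.98746085  44.99832902 169.99453009]
-46 [[445, 329], [403, 311]]
46 [[282, 456], [239, 436]]
-65 [[477, 305], [435, 287]]
65 [[246, 484], [204, 464]]
```

View pics/g2.png

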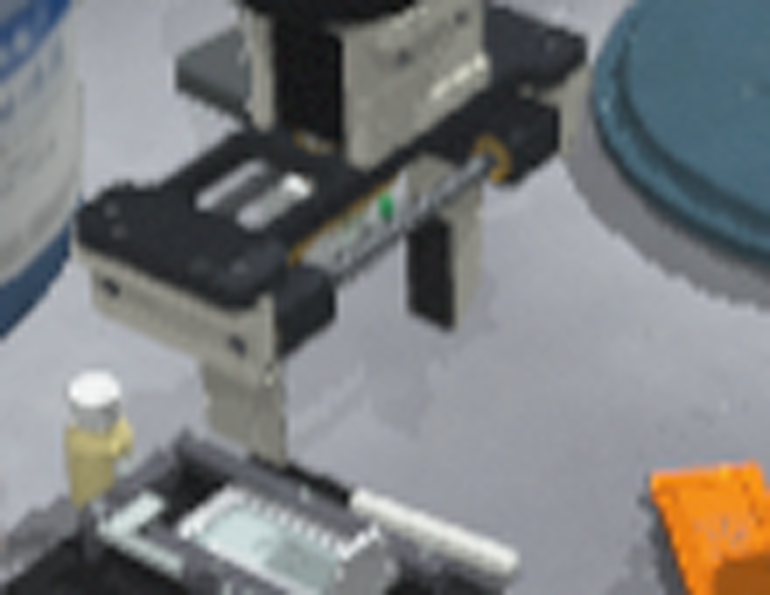

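The open fingers are blocks about 10 mm thick at the tip: right pad at (408–447,320), left tip at (213–285,450). The gap can't be commanded partway. I'll tilt the hand slightly and close so that the right finger stops against the left rail's inner lip. That lip is fixed and runs along x, so it sets the finger spacing.

```bash
cat >> h.py <<'E'
def P(x,by,bz,gap,phi): return W(x,by+gap/2*np.cos(phi),bz+gap/2*np.sin(phi))
def rep(tag=''):
    print(tag,round(manip.current_clock(),2),'gap',round(manip.current_finger_gap()*1e3,1),'st',st().round(1),'F',np.round(manip.current_force(),1),'g',np.round(manip.current_gripper_force(),1),flush=True)
E
python3 - <<'E'
from h import *
def S(p): d=p[:2]-O; c,s=np.cos(PSI),np.sin(PSI); return ((c*d[0]+s*d[1])*1e3).round(1),((-s*d[0]+c*d[1])*1e3).round(1)
u=lambda x,y,o,:np.array([x,y])/6.6-.42+o
print('front edge',S(ray('top',u(313,165,[185,155]),.028)[0]),'tab top rear',S(ray('top',u(305,343,[185,155]),.052)[0]))
print('scene tab top L/R',[S(ray('scene',u(*p,[190,185]),.052)[0]) for p in((383,238),(425,205))])
phi=np.radians(20); by=20.5-14*np.cos(phi); bz=29.5-14*np.sin(phi)
for x in(-92,-88): 
  for dz in(40,0): print(manip.solve_ik(P(x,by,bz+dz,92,phi),ori(phi)))
E
```

```text
front edge (np.float64(21.8), np.float64(4.5)) tab top rear (np.float64(-69.0), np.float64(0.1))
scene tab top L/R [(np.float64(-67.2), np.float64(17.2)), (np.float64(-67.8), np.float64(-9.6))]
[ 0.89824454  0.83408679 -1.24921289  2.10418903  0.6711048   0.74578032
  0.88448873]
[ 0.84761415  0.88305622 -1.16818516  2.11625636  0.751106    0.68030894
  0.84784519]
[ 0.89352229  0.83871183 -1.246917    2.09492403  0.67251952  0.75077714
  0.8858184 ]
[ 0.8441191   0.88772054 -1.16730869  2.10691252  0.75149299  0.68589807
  0.85002899]
```

```bash
python3 - <<'E'
from h import *
phi=np.radians(20); by=20.5-14*np.cos(phi); bz=29.5-14*np.sin(phi); X=-86
manip.move_pose(P(X,by,bz+45,92,phi),ori(phi)); rep('above')
manip.servo_line(P(X,by,bz,92,phi),vel=.06); rep('down')
if np.linalg.norm(manip.current_force())<6:
    effector.close(4); rep('closed')
E
```

```text
above 6.28 gap 92.1 st [-86.6  49.7  84.4] F [-0.   1.1  1. ] g 0.0
down 7.17 gap 91.9 st [-85.9  50.7  40.6] F [-0.1 -0.3 -0.5] g 0.0
closed 7.87 gap 56.0 st [-86.   48.2  39.6] F [-0.  -5.5 -3.1] g 3.7
```

The jaws stopped on the lip at a gap of 56 mm, and the force pattern shows it is the right finger that is blocked. The left finger needs to be further out before I roll it over the paddle, so I'll ease the hand left and see if the gap yields.

```bash
sed -i 's/O=np.array(\[.559,.075\])/O=np.array([.559,.0764])/' h.py; python3 - <<'E'
from h import *
phi=np.radians(20); X=-86
def B():
    p=st(); g=manip.current_finger_gap()*500; print('   B',round(p[1]-g*np.cos(phi),1),round(p[2]-g*np.sin(phi),1))
rep();B()
for g in(62,68,72):
    manip.servo_line(P(X,20.5+1,30+.5,g,phi),ori(phi),vel=.05); rep(g);B()
E
```

```text
7.87 gap 56.0 st [-86.   46.8  39.6] F [-0.  -5.5 -3.1] g 3.7
   B 20.5 30.0
62 8.12 gap 56.5 st [-86.   47.4  39.8] F [ 1.4 -6.  -4.8] g 3.5
   B 20.8 30.1
68 8.37 gap 62.9 st [-86.   50.2  40.8] F [ 1.4 -6.7 -3.4] g 3.5
   B 20.7 30.0
72 8.62 gap 66.5 st [-86.   52.   41.5] F [ 0.9 -7.4 -3.8] g 3.5
   B 20.8 30.1
```

```bash
cat >> h.py <<'E'
def BA(phi):
    p=st(); g=manip.current_finger_gap()*500; c,s=np.cos(phi),np.sin(phi)
    print('   B',round(p[1]-g*c,1),round(p[2]-g*s,1),'A',round(p[1]+g*c,1),round(p[2]+g*s,1),flush=True)
def go(x,gap,deg,bz,vel=.05,dy=3,dz=1.3):
    phi=np.radians(deg); manip.servo_line(P(x,20.5+dy,bz+dz,gap,phi),ori(phi),vel=vel); rep((x,gap,deg,bz)); BA(phi)
E
python3 - <<'E'
from h import *
X=-86
go(X,68,25,30);go(X,68,30,30)
go(X,57,30,30);go(X,46,30,30)
E
```

```text
(-86, 68, 25, 30) 8.87 gap 68.5 st [-86.   51.8  44.4] F [ 1.9 -6.8 -4.9] g 4.0
   B 20.8 29.9 A 82.8 58.8
(-86, 68, 30, 30) 9.12 gap 70.1 st [-86.1  51.4  47.2] F [ 0.1 -5.5 -6.9] g 4.0
   B 21.1 29.7 A 81.8 64.7
(-86, 57, 30, 30) 9.38 gap 60.0 st [-86.2  47.   44.8] F [ 0.3 -5.6 -6.6] g 4.0
   B 21.0 29.8 A 73.0 59.8
(-86, 46, 30, 30) 9.63 gap 48.7 st [-86.1  42.1  42.1] F [ 0.1 -5.9 -4.8] g 4.0
   B 21.0 29.9 A 63.2 54.3
```

```bash
python3 - <<'E'
from h import *
X=-86
go(X,38,30,30)
go(X,38,24,29.5);go(X,39,19,28.5,dz=.8);go(X,40,15,28,dz=0)
E
```

```text
(-86, 38, 30, 30) 9.88 gap 41.0 st [-86.1  38.5  40. ] F [ 0.4 -6.7 -4.1] g 4.0
   B 20.7 29.8 A 56.2 50.2
(-86, 38, 24, 29.5) 10.14 gap 45.0 st [-86.1  41.2  38.8] F [ 1.1 -6.3 -3.7] g 4.3
   B 20.7 29.6 A 61.8 47.9
(-86, 39, 19, 28.5) 10.39 gap 45.4 st [-85.8  42.3  36. ] F [ 0.3 -4.6  1.1] g 4.4
   B 20.9 28.6 A 63.8 43.4
(-86, 40, 15, 28) 10.64 gap 46.2 st [-85.7  43.2  33.4] F [ 0.3 -3.   1. ] g 4.3
   B 20.9 27.4 A 65.6 39.4
```

```bash
python3 - <<'E'
from h import *
X=-86
go(X,39,13,27.6,dz=0); go(X,39,13,27.2,dz=-.5)
im=viewer.get_image('scene'); cv2.imwrite('pics/scene3.png',im[:,:,::-1])
cv2.imwrite('pics/g3.png',cv2.resize(im[170:260,185:285,::-1],None,fx=6.6,fy=6.6,interpolation=cv2.INTER_CUBIC))
E
```

```text
(-86, 39, 13, 27.6) 10.89 gap 42.4 st [-85.8  41.9  31.8] F [ 0.7 -3.6  1.7] g 5.4
   B 21.2 27.0 A 62.5 36.6
(-86, 39, 13, 27.2) 11.14 gap 42.4 st [-85.7  41.9  31.3] F [ 0.1 -6.5  7.4] g 6.2
   B 21.3 26.5 A 62.6 36.0
```

View pics/g3.png

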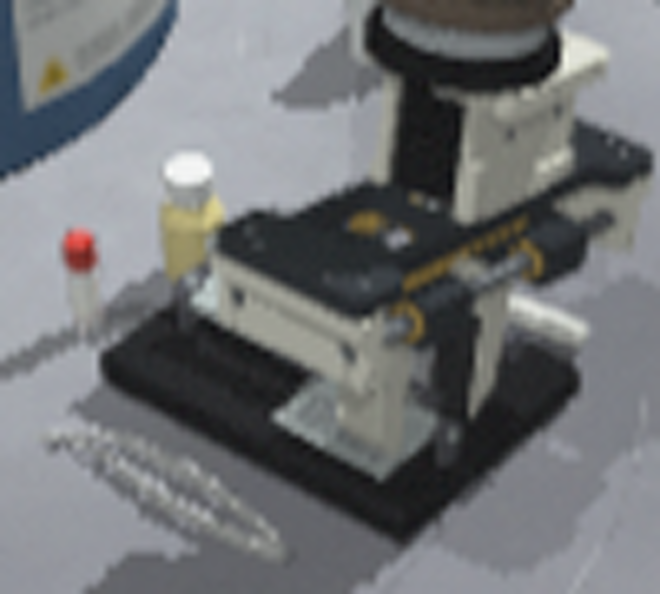

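The picture shows the left fingertip at (370,440) holding the paddle level, and the right finger at (470,390) behind the tab inside the rail. Now I'll push forward slowly and watch the force.

```bash
python3 - <<'E'
from h import *
phi=np.radians(13); x=-86; f0=None
while x<-48:
    x+=3 if x<-62 else 1.5
    manip.servo_line(P(x,23.5,26.8,39,phi),ori(phi),vel=.02)
    F=manip.current_force(); s=st(); print(x,s.round(1),np.round(F,1),round(manip.current_finger_gap()*1e3,1),round(manip.current_clock(),2))
    if x>-78 and f0 is None: f0=F[0]
    if abs(F[0])>12 or (x>-58 and x-s[0]>2.5): break
BA(phi)
E
```

```text
-83 [-85.4  42.   31. ] [-7.  -6.5 13.1] 42.5 11.49
-80 [-85.2  42.1  30.6] [-12.4  -9.6  19.4] 42.6 11.79
   B 21.3 25.8 A 62.9 35.4
```

```bash
python3 - <<'E'
from h import *
phi=np.radians(13); x=-84
def m(x,bz,by=22.5):
    manip.servo_line(P(x,by,bz,39,phi),ori(phi),vel=.03)
    print(x,bz,st().round(1),np.round(manip.current_force(),1),round(manip.current_finger_gap()*1e3,1),round(manip.current_clock(),2))
m(-85,27.8); m(-85,28.4); m(-83,28.4); m(-80,28.4)
BA(phi)
E
```

```text
-85 27.8 [-85.9  41.7  32. ] [-2.  -2.3  3.8] 42.1 12.12
-85 28.4 [-85.8  41.6  32.5] [-2.9 -1.8  1. ] 42.9 12.37
-83 28.4 [-84.7  41.3  32.2] [-5.3 -3.3  3.1] 41.7 12.62
-80 28.4 [-82.2  40.9  32. ] [-6.  -3.6  3.7] 41.1 12.87
   B 20.8 27.4 A 60.9 36.6
```

```bash
python3 - <<'E'
from h import *
phi=np.radians(13); x=-80
while x<-47:
    x+=3 if x<-60 else 1.5
    manip.servo_line(P(x,22.5,28.4,39,phi),ori(phi),vel=.02)
    F=manip.current_force(); s=st(); print(x,s.round(1),np.round(F,1),round(manip.current_finger_gap()*1e3,1),round(manip.current_clock(),2)); BA(phi)
    if abs(F[0])>11 or F[2]>10 or F[2]<0: break
E
```

```text
-77 [-79.7  40.5  31.8] [-6.  -5.8  2.9] 40.2 13.17
   B 20.9 27.2 A 60.1 36.3
-74 [-77.3  40.3  31.6] [-8.5 -5.7  4.6] 40.1 13.47
   B 20.8 27.1 A 59.9 36.1
-71 [-75.6  40.4  31.5] [-11.3  -5.9   7. ] 40.3 13.77
   B 20.7 27.0 A 60.0 36.0
```

```bash
python3 - <<'E'
from h import *
phi=np.radians(13); x=-72
while x<-47:
    x+=1.5
    manip.servo_line(P(x,22,29.2,39,phi),ori(phi),vel=.015)
    F=manip.current_force(); s=st(); print(x,s.round(1),np.round(F,1),round(manip.current_finger_gap()*1e3,1),round(manip.current_clock(),2)); BA(phi)
    if abs(F[0])>11 or F[2]>10 or F[2]<-2: break
E
```

```text
-70.5 [-74.   39.9  32.4] [-9.1 -4.8  4. ] 39.4 14.02
   B 20.7 27.9 A 59.1 36.8
-69.0 [-72.7  39.8  32.2] [-8.8 -5.6  3.2] 39.4 14.27
   B 20.6 27.8 A 59.0 36.7
-67.5 [-71.3  39.7  32.2] [-9.5 -5.5  2.9] 39.5 14.52
   B 20.4 27.7 A 58.9 36.6
-66.0 [-69.9  39.6  32.1] [-9.6 -5.4  3.4] 39.0 14.77
   B 20.6 27.7 A 58.5 36.5
-64.5 [-68.5  39.5  32.1] [-8.8 -5.7  2.8] 38.7 15.02
   B 20.6 27.7 A 58.4 36.4
-63.0 [-67.   39.4  32. ] [-8.6 -6.3  2.9] 39.0 15.27
   B 20.4 27.6 A 58.4 36.4
-61.5 [-65.5  39.3  32. ] [-8.9 -6.5  3.8] 38.5 15.52
   B 20.6 27.7 A 58.1 36.3
-60.0 [-64.1  39.3  31.9] [-9.4 -6.7  3.7] 38.5 15.77
   B 20.5 27.6 A 58.0 36.3
-58.5 [-62.9  39.3  31.9] [-10.5  -6.5   4.3] 38.5 16.02
   B 20.5 27.6 A 58.0 36.2
-57.0 [-61.6  39.3  31.9] [-10.3  -6.4   5.3] 38.3 16.27
   B 20.6 27.6 A 57.9 36.2
-55.5 [-60.2  39.3  31.9] [-10.2  -7.1   5.1] 38.2 16.52
   B 20.7 27.6 A 57.9 36.2
-54.0 [-58.7  39.3  31.9] [-10.5  -6.5   4.8] 38.3 16.77
   B 20.6 27.6 A 57.9 36.2
-52.5 [-57.2  39.3  31.9] [-11.   -6.3   4.8] 38.9 17.02
   B 20.3 27.5 A 58.2 36.3
-51.0 [-55.8  39.3  31.9] [-11.8  -7.8   5.7] 38.4 17.27
   B 20.5 27.5 A 58.0 36.2
```

```bash
python3 - <<'E'
from h import *
phi=np.radians(13); x=-51; p=st()[0]
while x<-38:
    x+=1
    manip.servo_line(P(x,22,29.3,39,phi),ori(phi),vel=.015)
    F=manip.current_force(); s=st(); print(x,s.round(1),np.round(F,1),round(manip.current_finger_gap()*1e3,1),round(manip.current_clock(),2))
    if abs(F[0])>17 or s[0]-p<.35 or F[2]>11: break
    p=s[0]
BA(phi)
E
```

```text
-50 [-54.4  39.3  32. ] [-10.3  -6.3   4. ] 38.5 17.52
-49 [-53.6  39.2  31.9] [-10.7  -6.3   5.4] 38.8 17.77
-48 [-53.6  39.2  31.9] [-13.1  -7.2   8.7] 38.4 18.02
   B 20.5 27.6 A 58.0 36.2
```

```bash
python3 - <<'E'
from h import *
phi=np.radians(13)
for x in(-47.3,-46.6):
    manip.servo_line(P(x,22,29.5,39,phi),ori(phi),vel=.015); rep(x)
im=viewer.get_image('scene'); cv2.imwrite('pics/scene4.png',im[:,:,::-1])
# x of carrier's visible front: compare with template of earlier pictures later
E
```

```text
-47.3 18.27 gap 38.5 st [-53.6  39.2  31.9] F [-15.   -7.4   8.6] g 9.7
-46.6 18.52 gap 38.6 st [-53.6  39.2  31.9] F [-16.3  -8.2  10.9] g 10.8
```

The carrier is rigidly against the stop: the finger stays at x = -53.6 mm while the force rises. I'll ease the push, let the paddle up by rolling the left finger off it, then back out along the entry path.

```bash
python3 - <<'E'
from h import *
go(-50,39,13,28.3,vel=.03,dy=1.5,dz=1)
for d,bz in((17,28.5),(21,29),(25,29.5),(30,30)): go(-50.5,39,d,bz,vel=.03,dy=2.5)
go(-50.5,50,30,30); go(-50.5,62,30,30);go(-50.5,68,30,30)
im=viewer.get_image('scene'); cv2.imwrite('pics/scene5.png',im[:,:,::-1])
E
```

```text
(-50, 39, 13, 28.3) 18.83 gap 38.8 st [-53.7  39.2  32.1] F [-8.6 -6.2  2. ] g 6.6
   B 20.3 27.7 A 58.1 36.4
(-50.5, 39, 17, 28.5) 19.08 gap 40.9 st [-53.4  40.1  34. ] F [-7.3 -3.8  1.1] g 7.5
   B 20.6 28.0 A 59.6 39.9
(-50.5, 39, 21, 29) 19.33 gap 40.2 st [-53.4  39.3  35.5] F [-7.8 -5.8 -0.8] g 8.1
   B 20.6 28.3 A 58.1 42.7
(-50.5, 39, 25, 29.5) 19.58 gap 38.3 st [-53.5  38.1  36.6] F [-6.5 -7.1 -3.8] g 6.2
   B 20.7 28.5 A 55.4 44.7
(-50.5, 39, 30, 30) 19.83 gap 39.4 st [-53.5  37.9  38.4] F [-6.5 -5.7 -5.9] g 4.7
   B 20.8 28.5 A 54.9 48.2
(-50.5, 50, 30, 30) 20.1 gap 51.2 st [-53.6  43.   41.2] F [-6.9 -7.1 -4.4] g 4.8
   B 20.8 28.4 A 65.2 54.0
(-50.5, 62, 30, 30) 20.37 gap 63.1 st [-53.5  48.2  44.2] F [-5.9 -6.5 -5.2] g 5.0
   B 20.9 28.4 A 75.6 60.0
(-50.5, 68, 30, 30) 20.62 gap 69.1 st [-53.5  50.7  45.6] F [-7.2 -7.  -5.6] g 4.9
   B 20.7 28.3 A 80.6 62.9
```

```bash
python3 - <<'E'
from h import *
go(-66,70,30,30.5,vel=.06); go(-66,70,25,31); go(-66,69,20,31)
phi=np.radians(20); effector.open_jaws(); rep('open'); BA(phi)
s=st(); manip.servo_line(W(s[0],s[1],s[2]+70),vel=.12); rep('up')
manip.servo_line(W(s[0]-60,s[1]-20,s[2]+150),vel=.25); rep('up2')
manip.move_pose([.30,-.35,.30],ori(0)); rep('away')
for n in('scene','top'):
    im=viewer.get_image(n); cv2.imwrite(f'pics/{n}6.png',im[:,:,::-1])
t=cv2.imread('pics/top6.png')[155:230,185:275]; s=cv2.imread('pics/scene6.png')[185:260,190:280]
cv2.imwrite('pics/fin.png',cv2.resize(np.hstack([t,s]),None,fx=4.4,fy=4.4,interpolation=cv2.INTER_CUBIC))
E
```

```text
(-66, 70, 30, 30.5) 21.07 gap 70.4 st [-63.3  50.6  48.4] F [ 1.8 -7.8 -2.3] g 3.9
   B 20.1 30.9 A 81.1 66.0
(-66, 70, 25, 31) 21.32 gap 74.9 st [-64.4  54.1  47.1] F [ 2.  -8.2 -3.2] g 3.8
   B 20.2 31.2 A 88.1 62.9
(-66, 69, 20, 31) 21.57 gap 74.3 st [-65.2  55.   44. ] F [ 1.6 -7.7 -0. ] g 4.2
   B 20.1 31.3 A 89.9 56.8
open 22.12 gap 91.7 st [-66.1  56.1  44.1] F [-1.   0.5 -0.1] g 0.0
   B 13.1 28.4 A 99.2 59.8
up 22.85 gap 91.8 st [-66.4  55.7 113.6] F [ 0.2  0.2 -0.5] g 0.0
up2 23.41 gap 91.6 st [-125.8   35.1  193.4] F [ 0.3  0.3 -0.4] g 0.0
away 25.18 gap 91.6 st [-262.6 -422.9  299.7] F [-0.5  0.4 -0.7] g 0.0
```

View pics/fin.png

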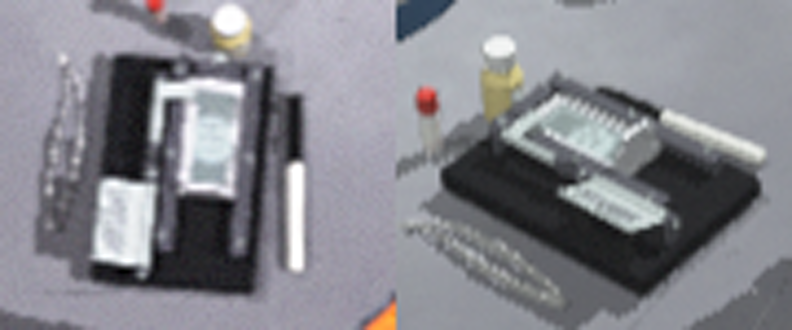

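The final view shows the carrier up against the stop, its tab at (208,198) in the left half, with the other objects in place. One numeric check of the paddle height will tell whether the nose is in the notch (about 0.10) or on top of the carrier (0.31).

```bash
python3 - <<'E'
from h import *
def pad(f):
    m=(cv2.imread(f).min(2)>150).astype(np.uint8)
    k=np.zeros_like(m);k[218:250,222:262]=1
    N,L,s,c=cv2.connectedComponentsWithStats(m*k); i=1+s[1:,4].argmax()
    p=np.argwhere(L==i); return c[i].round(2),s[i].tolist()
for f in('scene0','scene6'): print(f,pad(f'pics/{f}.png'))
# predicted thumb/outer edge pixel for clip angles
for a in(0,.1,.31,.5):
    b=.5-a; q=[W(-69.5,40+r*np.cos(b)-1*np.sin(b),35+r*np.sin(b)+np.cos(b)) for r in(18,34)]
    print(a,proj('scene',q).round(2).tolist())
a=cv2.imread('pics/scene0.png').astype(int);b=cv2.imread('pics/scene6.png').astype(int)
ga,gb=[cv2.cvtColor(cv2.imread(f'pics/{n}.png')[222:246,226:256],cv2.COLOR_BGR2GRAY).astype(np.float32) for n in('scene0','scene6')]
print(cv2.phaseCorrelate(ga,gb,cv2.createHanningWindow(ga.shape[::-1],cv2.CV_32F)))
E
```

```text
scene0 (array([240.08, 230.38]), [229, 225, 22, 11, 115])
scene6 (array([239.81, 230.84]), [229, 225, 22, 12, 140])
0 [[238.99, 230.89], [235.43, 231.51]]
0.1 [[238.81, 231.52], [235.1, 232.71]]
0.31 [[238.56, 232.8], [234.67, 235.12]]
0.5 [[238.49, 233.87], [234.6, 237.12]]
((-0.19609771731298054, 0.9620114222408347), 0.893111526966095)
```

```bash
python3 -c "
from bench import manip
print(manip.hand_in(), manip.current_clock())"
```

```text
the job is handed in; nothing more can be done
the job is handed in; nothing more can be done
```

The carrier is home against the end stop and the clip's nose reads as dropped into its notch (the paddle's rise fits the 0.10 rad position, not 0.31), and I handed the job in at about 25 s with the arm clear; the jaws can't be set partway, so I spaced the fingers by letting the right one rest lightly against the left rail's lip.

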